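# Post a film reel through the flap of the film drop box

### The arm

A 6-joint arm with a two-finger parallel gripper is mounted at the origin on the work surface; the furniture and walls round the work are solid. World frame = base frame: x ahead of the robot, y to its left, z up, the work surface at z = 0. Lengths are in m, angles in rad, forces in N, time in s.
With the tool pointing down it reaches from about 0.225 to 0.875 m from the base axis. Payload 3.4 kg.
Tool frame: the origin (TCP) lies on the centre line of the jaws, within the pads' length; the fingertips stand 11 mm ahead of it and the grasp point (between the pads) lies 8 mm behind it; z points along the fingers, y is the line along which they close (so a half turn about z gives the same grasp; the last joint's range is limited). The gripper opens to 85 mm and grips with 20 to 120 N. Pads are 22 mm wide; open, the fingers measure 114 mm over their backs; the gripper's body (76 mm by 85 mm) begins 54 mm behind the grasp point. The pads swing forward as they close: fully open they stand 13 mm farther back than shut.
Start: joints at [-1.419, 0.276, 1.505, -0, 1.361, -0.121], TCP at [0.155, -0.554, 0.242] pointing down, gripper open.
Joint ranges: [-2.89, 2.89], [-0.75, 2.08], [0.22, 2.7], [-1.18, 4.32], [0.11, 2.71], [-2.7, 2.7]. Speed limits (rad/s): [2.57, 2.57, 3.14, 3.14, 3.14, 3.14].

### API

Orientations are given as a unit quaternion [w, x, y, z].
In Python, from rig import manip, eyes, job gives the robot as it stands.
- The arm moves only by the tool drive_tool, never from a script. Its argument "rows" is a list of rows, each a list of 3 entries, a list of its own where there are three numbers: the turn, a rotation vector about the world's x, y, z in rad, then the shift along the world's x, y, z in cm, then the finger opening in cm, from 0 to 8.54. A call has 1 to 8 rows; each row shifts and turns the commanded pose from where the row before left it; what a row does not reach is not made up. A row lasts 1/8 s, in which the tool goes at most 62.5 mm and 10.7 degrees, less where a joint would pass 70% of its speed; a pose out of reach is approached as far as the arm can. A call is refused whole if a number of a shift passes 6.25 or a number of a turn 0.188, either way. A call with a gripper value outside its range is refused whole. The fingers move at their own pace and stop on an object; "force" is the grip in N (left out, the last holds). Time passes only in rows, so rows that do not move let the fingers close. It gives the time, the measured TCP pose, the force, the opening and the grip force at its end, in the units of the state.
- manip.get_state(): the state, without advancing time (a new reading comes with each control period).
- eyes.get_image(name): name is "scene" or "side" or "wrist"; returns the picture (420x560x3 uint8, red, green, blue); there is no depth.
- eyes.get_calibration(name): a dict with "camera_matrix" (3x3 intrinsics, pixels), "k1" (the pictures are not rectified: a ray, as slopes to the right and down, at radius r is drawn at 1 + k1 r^2 times it, then the intrinsics apply), "view" (4x4, takes a point from world to camera coordinates). Camera axes: x right, y up, looking along -z (the intrinsics and any distortion apply to the point x, -y, -z); pixel columns grow to the right and rows downward; lengths in m; the calibration is good to about 2 mm. A picture is of the moment at which its call begins: read the wrist's pose just before it. get_calibration takes no time and is no camera call; for the wrist camera it gives the pose at the moment of the call.
- job.sign_off(): hands the job in; it is judged then, once.
The state is a dict: "clock": time; "qpos": joint angles; "qd": joint speeds; "effort": joint torques, N m; "position": TCP position; "ee_rot": TCP orientation; "contact_force": force on the tool from outside, world axes, zero at the start; "moment": the same for the moment, N m; "width": finger opening in m; "gripper_force": force on a finger pad.
Only numpy, scipy, OpenCV 4.12 (cv2) and the standard library are available. Lean on these libraries where they do the work, as an engineer would, in place of code of your own. Each camera call takes 0.05 s, during which the arm holds its last target. There are 200 camera calls.

### The job

Push the film reel that lies on the shelf of the drop box through the hanging flap, so that it drops into the box, and draw back so that the flap swings shut behind it. Slide the reel flat along the shelf with the fingers: do not pick it up or tip it over, and leave the loupe and the film cassette on the shelf where they stand.

Things in the scene. Friction and masses are not known exactly. Their poses are not given: they have to be found in the camera images.
- drop_box: Grey sheet-metal film drop box fixed to the worktop, with a loading shelf in front (towards the robot). Origin: on the worktop straight below the middle of the doorway, in the plane of the closed flap. +x points from the shelf into the box, +y left along the front, z up. The box is closed, 250 mm wide, reaches back to x = 145 mm; its roof is 152 mm above the worktop.
- shelf_middle (a point): Middle of the top of the dark polished steel loading shelf, flat and slippery (friction about 0.2), 86 mm above the worktop, 250 mm wide (box y -125 to +125 mm), from box x = -180 mm to x = -10 mm, where it ends in a sharp drop inside the doorway. It is open at the front and the sides, without a rim.
- doorway (a point): Middle of the doorway's lower edge, level with the shelf's top, in the plane of the flap. The doorway is 124 mm wide (box y -62 to +62 mm) and 58 mm high (86 to 144 mm above the worktop). The front panel round it is 12 mm thick (box x -6 to +6 mm); hinge barrels above the doorway stand out to x = -11 mm.
- inner_floor (a point): Middle of the box's inner floor, 80 mm below the shelf's top, 6 mm above the worktop. A reel whose centre is pushed well beyond the shelf's end (15 mm or more) tips over it and drops to this floor, so the fingers need not enter the doorway.
- flap (a joint): The doorway's black flap, a plate 118 mm wide, 54 mm high and 3 mm thick, 18 g, hanging from a free hinge along its upper edge (143 mm above the worktop). 0 = hanging shut; it swings inwards only, up to 1.5 rad, needs well under 1 N, and gravity shuts it when nothing holds it.
- reel_center (a point): Centre, half-way up, of the wire film reel, an upright short cylinder (solid to the touch) 66 mm across and 40 mm high, about 70 g (may be from 50 to 95 g), loose, lying flat on the shelf. Its centre is 20 mm above the shelf.
- loupe_center (a point): Centre, half-way up, of the black loupe standing on the shelf beside the doorway: 46 mm across, 58 mm high, loose. To be left alone. It may stand left or right.
- cassette_center (a point): Centre, half-way up, of the film cassette standing on the shelf on the other side of the doorway: 25 mm across, 51 mm high, loose. To be left alone.
Mind the look-alikes: they are no part of the job. What is shaped like the part that bears reel_center but pink, purple or turquoise is not meant.

How it is judged:
By the outcome, as a careful person would: the job done as asked, in the order asked, and still so for the second after the job is handed in, with the robot touching nothing.
It also fails if it takes over 38 s, if anything falls off the work surface, if the arm or the gripper's body presses on something with over 40 N, if the wrist force passes 120 N, or if a joint passes its speed limit or range.

## Working session

There is one attempt and no reset: what is moved stays moved. The work goes in short steps, Python scripts to look and compute and a tool call to move; the robot and the scene stay as the last step left them, time stands still between calls to the robot, and variables do not carry over. Pictures are saved under pics/ and viewed, at most 10 in all, crops included, and the job is handed in when it is done.

Besides the shell and the picture viewer there is one more tool, called after ">>>" as name([rows], argument=value, ...), one row to a line, values as JSON. drive_tool: Moves the arm, as the interface text tells. Its arguments: {"type":"object","properties":{"rows":{"type":"array"},"force":{"type":"number"}},"required":["rows"]}

```bash
mkdir -p pics; cat > h.py <<'E'
import numpy as np, cv2
from rig import manip, eyes, job
def ray(cal,u,v):
    K=np.array(cal["camera_matrix"]);V=np.array(cal["view"])
    d=np.array([(u-K[0,2])/K[0,0],(v-K[1,2])/K[1,1]])
    s=d.copy()
    for _ in range(20): s=d/(1+cal["k1"]*(s@s))
    R=V[:3,:3];t=V[:3,3]
    return -R.T@t, R.T@np.array([s[0],-s[1],-1])
def onz(cal,u,v,z):
    o,r=ray(cal,u,v); return o+r*(z-o[2])/r[2]
def proj(cal,p):
    V=np.array(cal["view"]);K=np.array(cal["camera_matrix"]);c=V[:3,:3]@np.array(p)+V[:3,3]
    s=np.array([c[0],-c[1]])/-c[2]; s=s*(1+cal["k1"]*(s@s)); return K[:2,:2]@s+K[:2,2]
E
python3 - <<'E'
from h import *
a=[eyes.get_image(n) for n in("scene","side")]
for n,i in zip(("scene","side"),a): cv2.imwrite(f"pics/{n}0.png",i[...,::-1])
for n in("scene","side"):
    c=eyes.get_calibration(n); print(n,ray(c,280,210))
E
```

```text
scene (array([ 0.78049709, -0.39125224,  0.81271807]), array([-0.25615194,  0.51600833, -0.81740703]))
side (array([ 0.28966427, -0.70727379,  0.47355277]), array([ 0.31165719,  0.87282929, -0.37591531]))
```

View pics/scene0.png

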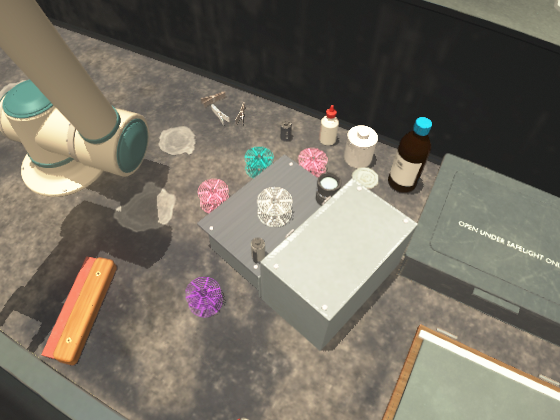

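View pics/side0.png

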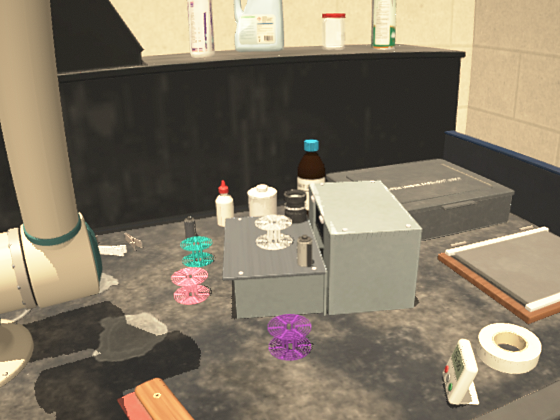

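The scene view shows a white wire reel on the dark shelf at (275,207), with the loupe at (328,187) and the cassette at (258,250). The other reels are turquoise (259,160), pink (213,195), pink (313,161) and purple (205,297), and they stand on the worktop. The white one fits: it is on the shelf and isn't one of the excluded colours. I'll confirm it in one crop.

```bash
python3 - <<'E'
from h import *
i=cv2.imread("pics/scene0.png")
cv2.imwrite("pics/crop1.png",cv2.resize(i[140:350,185:425],None,fx=2.8,fy=2.8,interpolation=cv2.INTER_CUBIC))
E
```

```text
(no output)
```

View pics/crop1.png

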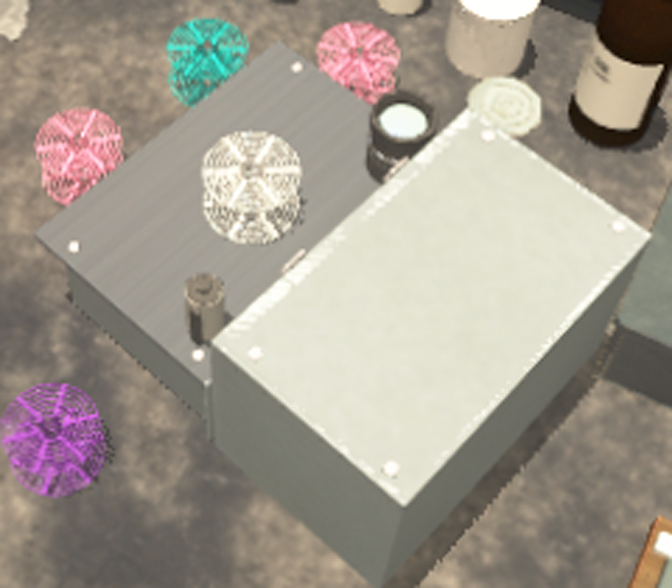

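The crop confirms it. The white reel lies on the shelf at scene pixel about (274.6,206.5), the loupe is to its left (+y), and the cassette is to its right. Next I'll fit the box pose from the roof and shelf corners.

```bash
cat >> h.py <<'E'
def mid(n,f=None):
    pass
E
python3 - <<'E'
from h import *
c=eyes.get_calibration("scene"); f=lambda u,v:(185+u/2.8,140+v/2.8)
pts=[((215,340),.152,(-.006,-.125)),((470,110),.152,(-.006,.125)),((650,235),.152,(.145,.125)),((405,505),.152,(.145,-.125)),((38,235),.086,(-.18,-.125)),((280,42),.086,(-.18,.125))]
W=np.array([onz(c,*f(*p),z)[:2] for p,z,_ in pts]);B=np.array([b for *_,b in pts])
Wc,Bc=W-W.mean(0),B-B.mean(0)
a=np.arctan2((Bc[:,0]*Wc[:,1]-Bc[:,1]*Wc[:,0]).sum(),(Bc*Wc).sum())
R=np.array([[np.cos(a),-np.sin(a)],[np.sin(a),np.cos(a)]]);t=W.mean(0)-R@B.mean(0)
print("yaw",a,"org",t,"\nres mm",(1000*(W-(B@R.T+t))).round(1))
inv=lambda p:R.T@(p-t)
# reel: bounding-centre of silhouette
i=cv2.imread("pics/scene0.png")[...,::-1].astype(int)
hsv=cv2.cvtColor(i.astype(np.uint8),cv2.COLOR_RGB2HSV)
m=np.zeros(hsv.shape[:2],np.uint8);m[183:230,253:296]=1
m&=((hsv[...,2]>150)).astype(np.uint8)
m=cv2.morphologyEx(m,cv2.MORPH_OPEN,np.ones((1,1)));ys,xs=np.nonzero(m);print(xs.min(),xs.max(),ys.min(),ys.max())
u,v=(xs.min()+xs.max())/2,(ys.min()+ys.max())/2
p=onz(c,u,v,.106)[:2];print("reel",u,v,p,inv(p))
for n,(q,z) in dict(loupe=((402,120),.144),cass=((204,283),.137)).items():
    p=onz(c,*f(*q),z)[:2];print(n,p,inv(p))
# side check
s=eyes.get_calibration("side");pr=onz(c,u,v,.106);print("reel in side",proj(s,pr), "scene K",c["camera_matrix"][0][0])
print(manip.get_state()["ee_rot"],manip.get_state()["clock"])
E
```

```text
yaw -0.2674682779242921 org [0.63355529 0.03520554] 
res mm [[ 1.   2.8]
 [ 0.6 -2.4]
 [-4.  -1.2]
 [-2.2  2.1]
 [ 3.2  1. ]
 [ 1.3 -2.2]]
253 295 183 229
reel 274.0 206.0 [0.54446428 0.0576771 ] [-0.09186222 -0.00187337]
loupe [0.622496   0.13091859] [-0.03596211  0.08938692]
cass [ 0.56583069 -0.04193538] [-0.0449289  -0.09229701]
reel in side [271.06849174 230.9826644 ] scene K 451.1770884111532
[-8.40294398e-04  9.90709947e-01  1.35989321e-01 -1.83730224e-05] 0.1
```

>>> drive_tool([
  [[0,0,-0.1],[2.65,5.2,0],3],
  [[0,0,-0.1],[2.65,5.2,0],3],
  [[0,0,-0.1],[2.65,5.2,0],3],
  [[0,0,-0.1],[2.65,5.2,0],3],
  [[0,0,-0.14],[2.65,5.2,0],3],
  [[0,0,0],[2.65,5.2,0],3],
  [[0,0,0],[2.65,5.2,0],3],
  [[0,0,0],[2.65,5.2,0],3],
])

```text
clock: 1.1
position: [0.3673, -0.136, 0.2423]
ee_rot: [0.0, 0.991, -0.133, 0.0]
contact_force: [0.7, -0.5, 0.0]
width: 0.0297
gripper_force: 0.0
```

>>> drive_tool([
  [[0,0,0],[2.65,5.4,0],3],
  [[0,0,0],[2.65,5.4,0],3],
  [[0,0,0],[2.65,5.4,0],3],
  [[0,0,0],[2.6,5.4,0],3],
  [[0,0,0],[0,0,0],3],
])

```text
clock: 1.72
position: [0.4735, 0.0818, 0.2417]
ee_rot: [-0.001, 0.991, -0.13, -0.0]
contact_force: [-0.7, -1.3, 0.6]
width: 0.0302
gripper_force: 0.0
```

```bash
python3 - <<'E'
from h import *
c=eyes.get_calibration("wrist"); i=eyes.get_image("wrist"); cv2.imwrite("pics/w1.png",i[...,::-1])
s=manip.get_state();print(s["clock"],s["position"],s["ee_rot"],s["width"],s["contact_force"])
a=-.2675;R=np.array([[np.cos(a),-np.sin(a)],[np.sin(a),np.cos(a)]]);t=np.array([.6336,.0352])
print("tcp box",R.T@(s["position"][:2]-t))
for b,z in [((-.092,-.002),.126),((-.18,.125),.086),((-.18,-.125),.086),((-.006,.062),.086),((-.006,-.062),.086)]:
    print(b,proj(c,[*(R@b+t),z]).round())
E
```

```text
1.775 [0.47235388 0.07974736 0.24162752] [ 3.57879406e-04  9.91365016e-01 -1.31128246e-01 -8.12547416e-04] 0.030261190615134534 [ 0.05991585  0.0572997  -0.62484523]
tcp box [-0.16728617  0.00034225]
(-0.092, -0.002) [285. 113.]
(-0.18, 0.125) [149. 209.]
(-0.18, -0.125) [412. 210.]
(-0.006, 0.062) [204.  -3.]
(-0.006, -0.062) [362.  -2.]
```

View pics/w1.png

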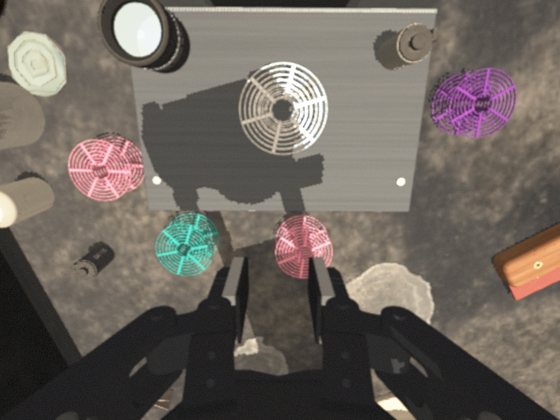

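The wrist view shows the reel's top at (283,108), about 4 mm farther in than predicted. The shelf's front corners at (149,211) and (410,210) match the fit. The loupe (137,30) and the cassette (415,42) are well to the sides. Next I descend behind the reel.

>>> drive_tool([
  [[0,0,0],[0,0,-4],3],
  [[0,0,0],[0,0,-4],3],
  [[0,0,0],[0,0,-3],3],
  [[0,0,0],[0,0,-1.5],3],
  [[0,0,0],[0,0,-0.7],3],
  [[0,0,0],[0,0,0],3],
  [[0,0,0],[0,0,0],3],
])

```text
clock: 2.65
position: [0.4729, 0.0778, 0.1111]
ee_rot: [-0.0, 0.991, -0.133, 0.001]
contact_force: [1.4, -0.2, -0.1]
width: 0.0299
gripper_force: 0.0
```

```bash
python3 - <<'E'
from h import *
i=eyes.get_image("side"); cv2.imwrite("pics/s1.png",cv2.resize(i[150:330,180:420,::-1],None,fx=2.8,fy=2.8))
s=manip.get_state();print(s["clock"],s["position"],s["width"],s["contact_force"])
a=-.2675;R=np.array([[np.cos(a),-np.sin(a)],[np.sin(a),np.cos(a)]]);t=np.array([.6336,.0352])
print("tcp box",R.T@(s["position"][:2]-t))
E
```

```text
2.7 [0.47296616 0.07797781 0.11113427] 0.030180134884009946 [-0.04717286 -0.00783491 -0.72872302]
tcp box [-0.16622793 -0.00120252]
```

View pics/s1.png

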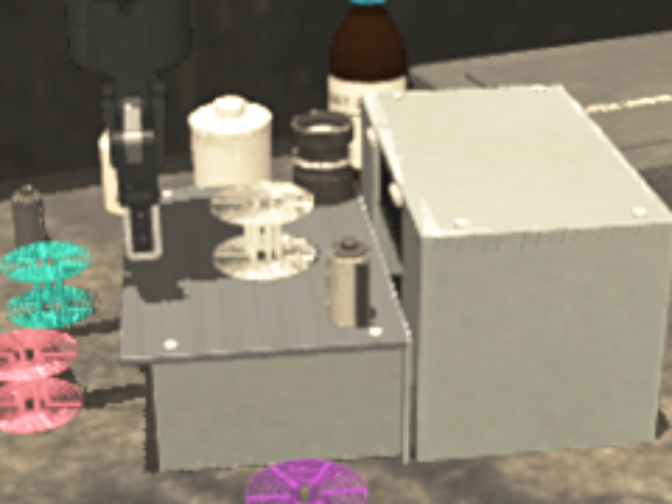

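The side view shows the fingertips just behind the reel and above the shelf, at about the reel's mid-height, with the path clear. Now I push along the box's +x direction.

>>> drive_tool([
  [[0,0,0],[1.45,-0.4,-0.3],3],
  [[0,0,0],[0.96,-0.26,0],3],
  [[0,0,0],[0.77,-0.21,0],3],
  [[0,0,0],[0.77,-0.21,0],3],
  [[0,0,0],[0.96,-0.26,0],3],
  [[0,0,0],[0.96,-0.26,0],3],
  [[0,0,0],[0.96,-0.26,0],3],
  [[0,0,0],[0.96,-0.26,0],3],
])

```text
clock: 3.7
position: [0.551, 0.0569, 0.1073]
ee_rot: [0.0, 0.991, -0.133, -0.0]
contact_force: [-0.2, -0.0, 0.8]
width: 0.0301
gripper_force: 0.1
```

```bash
python3 - <<'E'
from h import *
w=eyes.get_image("wrist");i=eyes.get_image("side")
A=cv2.resize(i[150:330,180:420,::-1],(400,300));B=cv2.resize(w[...,::-1],(400,300));cv2.imwrite("pics/s2.png",np.hstack([A,B]))
s=manip.get_state();print(s["clock"],s["position"],s["width"],s["contact_force"])
a=-.2675;R=np.array([[np.cos(a),-np.sin(a)],[np.sin(a),np.cos(a)]]);t=np.array([.6336,.0352])
print("tcp box",R.T@(s["position"][:2]-t))
E
```

```text
3.8 [0.55188038 0.05665001 0.10737029] 0.02985784563165067 [-0.02897766  0.61611991 -0.55895927]
tcp box [-0.08448293 -0.00091309]
```

View pics/s2.png

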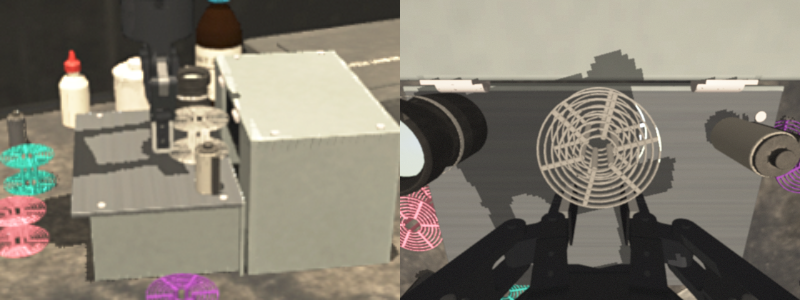

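The reel sits centred between the fingers, flat, just in front of the flap (right panel, about (600,147)). The loupe and the cassette haven't moved. I'll push on.

>>> drive_tool([
  [[0,0,0],[0.77,-0.21,0],3],
  [[0,0,0],[0.96,-0.26,0],3],
  [[0,0,0],[0.96,-0.26,0],3],
  [[0,0,0],[0.96,-0.26,0],3],
])

```text
clock: 4.3
position: [0.5875, 0.0469, 0.1074]
ee_rot: [0.0, 0.991, -0.133, 0.0]
contact_force: [-1.4, 0.2, 1.3]
width: 0.0299
gripper_force: 0.3
```

>>> drive_tool([
  [[0,0,0],[0.96,-0.26,0],3],
  [[0,0,0],[0.9,-0.25,0],3],
  [[0,0,0],[0,0,0],3],
  [[0,0,0],[0,0,0],3],
])

```text
clock: 4.8
position: [0.6051, 0.0421, 0.1072]
ee_rot: [0.0, 0.991, -0.133, -0.0]
contact_force: [0.1, -1.3, -0.1]
width: 0.0299
gripper_force: 0.0
```

```bash
python3 - <<'E'
from h import *
w=eyes.get_image("wrist");i=eyes.get_image("side")
A=cv2.resize(i[150:330,180:420,::-1],(400,300));B=cv2.resize(w[...,::-1],(400,300));cv2.imwrite("pics/s3.png",np.hstack([A,B]))
s=manip.get_state();print(s["clock"],s["position"],s["width"],s["contact_force"])
a=-.2675;R=np.array([[np.cos(a),-np.sin(a)],[np.sin(a),np.cos(a)]]);t=np.array([.6336,.0352])
print("tcp box",R.T@(s["position"][:2]-t))
E
```

```text
4.9 [0.60497659 0.04213288 0.10725973] 0.029963096351790678 [-0.05418485  1.26431439 -0.85932657]
tcp box [-0.02943792 -0.00087947]
```

View pics/s3.png

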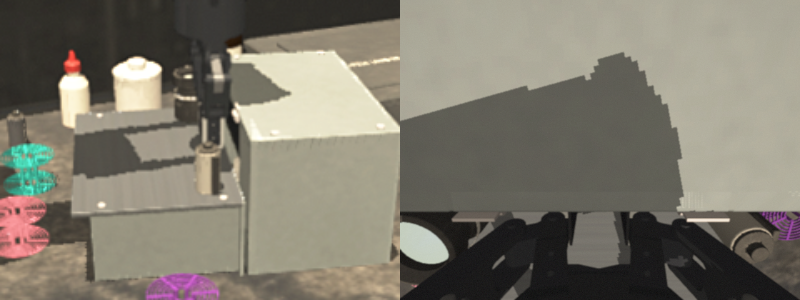

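The reel is no longer visible on the shelf, and the doorway is hidden behind the fingers. I'll draw back and check.

>>> drive_tool([
  [[0,0,0],[-1.5,0.41,0],3],
  [[0,0,0],[-2.4,0.66,0],3],
  [[0,0,0],[-2.9,0.8,0],3],
  [[0,0,0],[-2.9,0.8,0],3],
  [[0,0,0],[-2.9,0.8,1],3],
  [[0,0,0],[-2.9,0.8,2],3],
  [[0,0,0],[0,0,2],3],
  [[0,0,0],[0,0,0],3],
])

```text
clock: 5.9
position: [0.4502, 0.0851, 0.1587]
ee_rot: [-0.0, 0.991, -0.133, 0.002]
contact_force: [0.3, 0.8, -0.4]
width: 0.0298
gripper_force: 0.0
```

```bash
python3 - <<'E'
from h import *
w=eyes.get_image("wrist");i=eyes.get_image("side")
A=cv2.resize(i[150:330,180:420,::-1],(400,300),interpolation=cv2.INTER_CUBIC);B=cv2.resize(w[...,::-1],(400,300));cv2.imwrite("pics/s4.png",np.hstack([A,B]))
s=manip.get_state();print(s["clock"],s["position"],s["contact_force"])
E
```

```text
6.0 [0.44968214 0.08481034 0.15706952] [ 0.48392191 -0.59932626 -0.05974862]
```

View pics/s4.png

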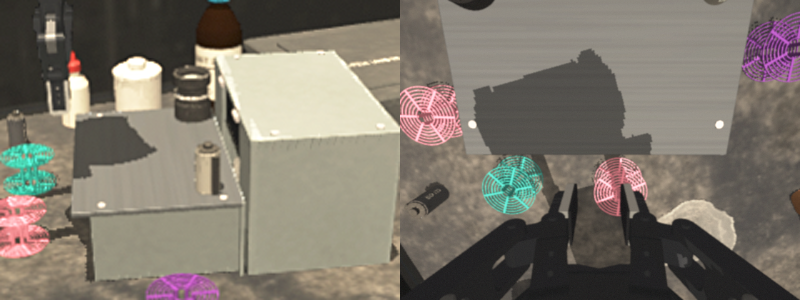

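The shelf is clear, and the loupe and the cassette stand where they were. I'll tilt the wrist camera up to check the flap.

>>> drive_tool([
  [[-0.045,-0.165,0],[0,0,1],3],
  [[-0.045,-0.165,0],[0,0,1],3],
  [[-0.045,-0.165,0],[0,0,1],3],
  [[-0.045,-0.165,0],[0,0,1],3],
  [[-0.045,-0.165,0],[0,0,0],3],
  [[0,0,0],[0,0,0],3],
  [[0,0,0],[0,0,0],3],
])

```text
clock: 6.88
position: [0.4525, 0.0554, 0.2221]
ee_rot: [0.039, 0.921, -0.116, 0.371]
contact_force: [0.3, 0.3, -0.1]
width: 0.0301
gripper_force: 0.0
```

```bash
python3 - <<'E'
from h import *
c=eyes.get_calibration("wrist");w=eyes.get_image("wrist")
w2=np.clip(255*(w/255.)**.5,0,255).astype(np.uint8)
cv2.imwrite("pics/w5.png",w2[...,::-1])
s=manip.get_state();print(s["clock"],s["position"],s["contact_force"])
a=-.2675;R=np.array([[np.cos(a),-np.sin(a)],[np.sin(a),np.cos(a)]]);t=np.array([.6336,.0352])
for b,z in [((0,.059),.143),((0,-.059),.143),((0,.059),.089),((0,-.059),.089),((-.01,0.062),.086),((-.01,-.062),.086)]: print(b,z,proj(c,[*(R@b+t),z]).round())
E
```

```text
6.925 [0.45295993 0.05552434 0.22224895] [-0.24286174  0.80293587 -0.97157105]
(0, 0.059) 0.143 [192. 110.]
(0, -0.059) 0.143 [316. 111.]
(0, 0.059) 0.089 [204. 146.]
(0, -0.059) 0.089 [311. 147.]
(-0.01, 0.062) 0.086 [201. 155.]
(-0.01, -0.062) 0.086 [314. 156.]
```

View pics/w5.png

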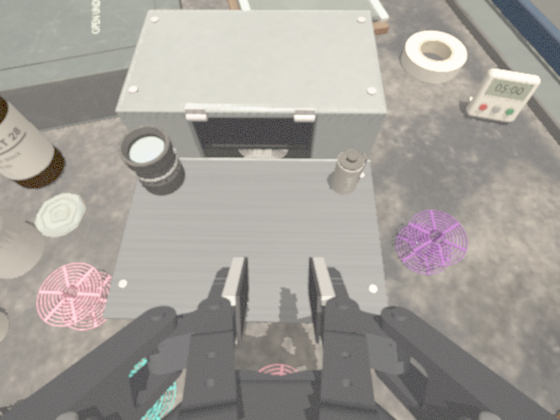

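The flap appears shut: its lower edge is near row 147, as predicted for a closed flap. There is something white just below it at (262,152). I'll enlarge that area and cast rays through it.

```bash
python3 - <<'E'
from h import *
c=eyes.get_calibration("wrist");w=cv2.imread("pics/w5.png")
cv2.imwrite("pics/w5c.png",cv2.resize(w[95:170,180:330],None,fx=5,fy=5,interpolation=cv2.INTER_CUBIC))
a=-.2675;R=np.array([[np.cos(a),-np.sin(a)],[np.sin(a),np.cos(a)]]);t=np.array([.6336,.0352])
for u,v in((262,149),(262,153),(262,157),(240,154),(286,154)):
  o=[]
  for z in(.086,.066,.046,.026,.006):
    p=onz(c,u,v,z);o.append((1000*(R.T@(p[:2]-t))).round().tolist())
  print(u,v,o)
E
```

```text
262 149 [[-1.0, -4.0], [14.0, -3.0], [29.0, -1.0], [44.0, 1.0], [59.0, 3.0]]
262 153 [[-6.0, -5.0], [9.0, -3.0], [23.0, -1.0], [38.0, 1.0], [52.0, 3.0]]
262 157 [[-11.0, -5.0], [3.0, -3.0], [17.0, -1.0], [31.0, 1.0], [46.0, 2.0]]
240 154 [[-8.0, 19.0], [7.0, 23.0], [21.0, 27.0], [36.0, 30.0], [50.0, 34.0]]
286 154 [[-7.0, -31.0], [7.0, -31.0], [22.0, -31.0], [37.0, -31.0], [51.0, -31.0]]
```

View pics/w5c.png

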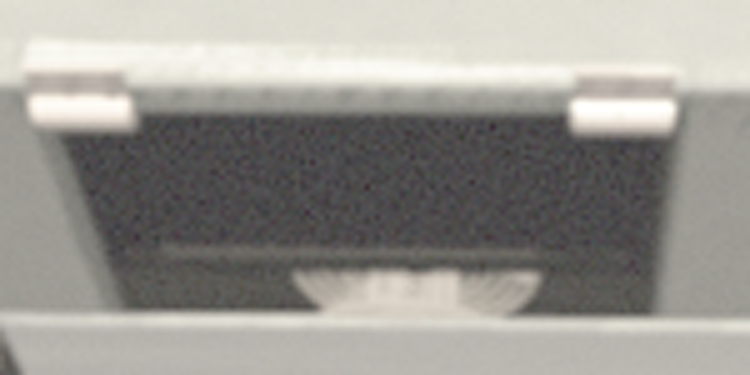

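The enlarged crop shows the flap hanging shut, with a straight lower edge at about row 146. The reel is seen through the gap below it. Its arc fits a 66 mm disc with its top 46 mm above the worktop: the chord is about 58 mm at box x ≈ 25 mm, so it lies on the inner floor. The gripper touches nothing.

```bash
python3 -c "
from rig import job; print(job.sign_off())"
```

```text
the job is handed in; nothing more can be done
None
```

The white reel was pushed through the flap and dropped onto the box's inner floor, the flap swung shut behind it, the loupe and cassette stayed where they stood, and the job was handed in at about 7 s.

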